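Hood up, shutter held open at the mark

TASK

On the queen-rearing bench, use the hive tool's blade under the red lip to lever the yellow hood of the queen box open until it stands past upright, keeping the gripper itself off the hood, and lay the tool back down on the bench. Then pull the spring shutter's grip out until its white pointer is level with the red mark, and finish while still holding it there, because it springs shut when let go. Leave the other things on the bench where they are.

Things in the scene. Friction and masses are not known exactly. Their poses are not given: they have to be found in the camera images.
- box: fixed wooden queen box, 200 (x) x 170 (y) x 80 mm tall; origin under its centre. Its flat top, the deck, is 80 mm above the bench. Its own -y side is the front (under the hood's lip), its +y side carries the hinge. A wooden ledge runs along the front face, 160 mm long, top 20 mm below the deck, standing 20 mm out from the face.
- hood (a joint): yellow hood over the deck (172 along box x, 150 along box y, 50 mm tall, open underneath, walls 4 mm), hinged along its lower +y edge; rad, 0 = shut, grows as the front edge rises, 1.57 = upright, stops at 2.1. A stiff hinge: it stays where it is left; raising it at the lip takes about 2 to 3 N.
- hood_lip (a point): middle of the outer lower edge of the red lip (80 mm wide, 5 mm thick) that sticks out at the hood's lower front edge, 35 mm out from the hood and 25 mm out from the box's front face; its underside is 1 mm above the deck level, so there is a 21 mm gap between it and the ledge below; moves with the hood
- hood_hinge (a point): middle of the hood's hinge line, at deck level; the line runs along box x; the shut lip's edge is 185 mm from it
- hive_tool: loose hive tool, 240 mm long, 160 g, lying flat: a orange handle 120 long x 26 wide x 24 mm tall, then a steel blade 120 long x 40 wide x 4 mm thick, square-ended, at half the handle's height. x points along it to the blade's tip, z up; origin on the handle's underside, near the centre of mass, 165 mm behind the tip and 45 mm behind the handle's front end (good place to grip)
- blade_tip (a point): middle of the blade's tip edge, 12 mm above the tool's underside
- shutter (a joint): spring shutter on the deck; m, 0 = closed, grows as it is pulled to the box's -y, stops at 0.058. The spring always pulls it closed: about 2 N at 0, 180 N/m more on the way (10 N at 0.042).
- grip_top (a point): centre of the white cap of the shutter's upright grip: a black block 22 x 22 mm whose cap is 38 mm above the deck; it stands on the steel shutter plate (56 mm along box x, top 5 mm above the deck), between two guide rails 9 mm high whose inner sides are 29 mm from its centre along box x. Axes as the box's; moves with the shutter. It can be pinched from above along box x or y once the hood is past upright.
- pointer (a point): end of the shutter's white pointer bar (5 mm wide), which sticks out 58 mm from the grip's centre to box +x; moves with the shutter
- mark_line (a point): the red mark beside the shutter's path: the near end (box -x) of a red bar 5 mm wide, 20 mm long, 13 mm tall on the deck; axes as the box's. The pointer is level with it when both have the same box y, which is 24 to 42 mm of pull
- cell_bar: wooden bar, 22 x 400 x 12 mm, with ten small cell cups standing on it (30 mm tall in all), a bystander; origin under its middle
- honey_jar: amber jar with a white lid, 68 mm across, 90 mm tall, a bystander; origin under its centre
- cage_a: small wooden queen cage, 75 x 34 x 18 mm, a bystander; origin under its centre
- cage_b: second small wooden queen cage, 75 x 34 x 18 mm, a bystander; origin under its centre
- paint_pot_a: little white pot with a red lid, 36 mm across, 45 mm tall, a bystander; origin under its centre
- paint_pot_b: little white pot with a blue lid, 36 mm across, 45 mm tall, a bystander; origin under its centre
- brush: bee brush 200 mm long lying flat, a bystander; origin under its middle
Things that resemble listed ones, but are neither listed nor needed, are in the scene too. Leave any green or purple look-alike of the hive_tool alone.

How it is judged (in metres and radians):
On the way, in this order (a step that is already met when the one before it is completed fails the run):
1. the hood is being raised by the hive tool (value of joint hood above 0.3 rad and contact force between hive_tool and hood above 0.3 N), for 0.05 s.
2. the hood stands past upright and the tool lies on the bench, let go (value of joint hood above 1.55 rad and height (world z) of hive_tool below 0.03 m and contact force between the fingers and hive_tool below 0.1 N and linear speed of hive_tool below 0.03 m/s), for 0.2 s.
At the end, for the whole second after the job is handed in: the gripper holds the shutter's grip (more than 1 N) still, with the pointer within 5 mm of the red mark along the pull; the hood stands past upright (over 1.55 rad); the hive tool lies at rest on the bench (its origin lower than 30 mm), let go and not touching the box (all of step 2 and y of pointer in the frame of mark_line between -0.005 and 0.005 m and contact force between the fingers and shutter above 1 N and contact force between hive_tool and box below 0.1 N and velocity of joint shutter between -0.01 and 0.01 m/s); the arm keeps its last pose, push and grip.
It fails at once if the robot itself pushes on the hood (over 2 N) (contact force between any of the fingers, the arm and hood above 2 N).
It fails at once if a bystander is moved more than 30 mm (distance of any of cell_bar, honey_jar, cage_a, cage_b, paint_pot_a, paint_pot_b, brush from where it was at the start of the episode above 0.03 m).
It also fails if it takes over 64 s, if anything falls off the work surface, if the arm or the gripper's body presses on something with over 40 N, if the wrist force passes 120 N, or if a joint passes its speed limit or range.

ROBOT

A 6-joint arm with a two-finger parallel gripper is mounted at the origin on the work surface. World frame = base frame: x ahead of the robot, y to its left, z up, the work surface at z = 0. Lengths are in m, angles in degrees, forces in N, time in s.
With the tool pointing down it reaches from about 0.3 to 0.75 m from the base axis. Payload 8.5 kg.
Tool frame: the origin (TCP) lies on the centre line of the jaws, within the pads' length; the fingertips stand arm.tcp_to_tips ahead of it and the grasp point (between the pads) lies 2 mm behind it (arm.tcp_to_tips is the distance from the TCP to the fingertips, in m); z points along the fingers, y is the direction in which the jaws open and shut (so a half turn about z gives the same grasp; the last joint's range is limited). The gripper opens to 88 mm and grips with 3 to 60 N. Pads are 18 mm wide; open, the fingers measure 123 mm over their backs; the gripper's body (75 mm by 187 mm) begins 45 mm behind the grasp point.
Start: joints at [60.544, 21.807, 74.336, -0, 83.858, -12.336], TCP at [0.162, 0.526, 0.256] pointing down, gripper open.
Joint ranges: [-178.18, 178.18], [-50.72, 133.34], [12.68, 142.11], [-81.47, 261.47], [9.98, 163.14], [-165.26, 165.26]. Speed limits (degrees/s): [136.94, 136.94, 180, 180, 180, 180].

INTERFACE

Orientations are given as [roll, pitch, yaw] about the fixed x, y, z axes, in that order (R = Rz(yaw) Ry(pitch) Rx(roll)).
In Python, from cell import arm, vision gives the robot as it stands.
- The arm moves only by the tool send_rows, never from a script. Its arguments are lists of equal length, an entry for each row: "travel": the shift along the tool's x, y, z in mm, a list of three; "delta_rot": the turn, a rotation vector about the tool's x, y, z in rad, a list of three; "fingers": the gripper's target within -1 to 1 (shut at 1, half-way at 0, fully open at -1). A call has exactly 10 rows; each row shifts and turns the pose as measured when the row begins, along the tool's axes as they then stand; what a row does not reach is not made up. A row lasts 1/10 s, in which the tool goes at most 50 mm and 8.59 degrees, less where a joint would pass 70% of its speed; a pose out of reach is approached as far as the arm can. A call with a gripper value outside its range is refused whole. The fingers move at their own pace and stop on an object; "force" is the grip in N (left out, the last holds). Time passes only in rows, so rows that do not move let the fingers close, or fill a call up. It gives the time, the measured TCP pose, the force and the opening at its end, in the units of the state.
- arm.read_state(): the state, without advancing time (a new reading comes with each control period).
- vision.snapshot(name): name is "side" or "top"; returns a dict with "frame" (400x640x3 uint8, blue, green, red), "fx", "fy", "cx", "cy" (pixels), "k1" (the pictures are not rectified: a ray, as slopes to the right and down, at radius r is drawn at 1 + k1 r^2 times it, then the intrinsics apply), "position" and "attitude" of the camera in the world. Camera axes: x right, y down, z forward; pixel columns grow to the right and rows downward; lengths in m; the calibration is good to about 2 mm. A picture is of the moment at which its call begins. There is no depth.
- arm.hand_in(): hands the job in, once; it reports no verdict.
Trained networks look in a picture, given as the dict that the camera call returned (one of the last four; its "shot" number tells which), for a name from the list of things; names that differ only in an ending like _2 or _b are one class to them, and where a whole thing is asked for, a point or a joint stands for the part that bears it (a point fixed in the world has none). Each returns a list of dicts, best first, with "score" (0 to 1); they miss things now and then, are a little off and sometimes report something else, mostly with a low value. They report only what shows in the picture. A call takes as long as a camera call. They do not tell look-alikes from the thing itself.
- vision.look_for(picture, name): "bbox" ([left, top, right, bottom] in pixels, round what is visible of it).
- vision.mark_of(picture, name): "xy" ([column, row] in pixels: a listed point, or the origin of a listed thing).
The state is a dict: "clock": time; "joint_positions": joint angles; "joint_vel": joint speeds; "joint_torque": joint torques, N m; "eef_pos": TCP position; "ee_rot": TCP orientation; "wrist_force": force on the tool from outside, world axes, zero at the start; "torque": the same for the moment, N m; "gripper_width": finger opening in m.
Only numpy, scipy, OpenCV 4.12 (cv2) and the standard library are available. Lean on these libraries where they do the work, as an engineer would, in place of code of your own. Each camera call takes 0.05 s, during which the arm holds its last target. There are 200 camera calls.

## Working session

There is one attempt and no reset: what is moved stays moved. The work goes in short steps, Python scripts to look and compute and a tool call to move; the robot and the scene stay as the last step left them, time stands still between calls to the robot, and variables do not carry over. Pictures are saved under pics/ and viewed, about 8 in all and at most 12, crops included, and the job is handed in when it is done.

Besides the shell and the picture viewer there is one more tool, called by a JSON object that holds its "api" and its "payload". send_rows: Moves the arm, as the interface text tells. Its arguments: {"type":"object","properties":{"travel":{"type":"array"},"delta_rot":{"type":"array"},"fingers":{"type":"array"},"force":{"type":"number"}},"required":["travel","delta_rot","fingers"]}

```bash
mkdir -p pics; ls
cat > h.py <<'E'
import numpy as np, cv2
from scipy.spatial.transform import Rotation as R
from cell import arm, vision
def att(s):
    a=np.array(s["attitude"],float)
    return a if a.shape==(3,3) else (R.from_euler('xyz',a,degrees=True).as_matrix() if a.size==3 else R.from_quat(a).as_matrix())
def ray(s,uv):
    d=np.array([(uv[0]-s["cx"])/s["fx"],(uv[1]-s["cy"])/s["fy"]]);p=d.copy()
    for _ in range(20): p=d/(1+s["k1"]*(p@p))
    return np.array(s["position"]),att(s)@np.array([p[0],p[1],1])
def at_z(s,uv,z):
    o,d=ray(s,uv); return o+d*(z-o[2])/d[2]
def px(s,P):
    c=att(s).T@(np.array(P)-s["position"]);p=c[:2]/c[2];p=p*(1+s["k1"]*(p@p))
    return np.array([s["fx"]*p[0]+s["cx"],s["fy"]*p[1]+s["cy"]])
def tri(a,ua,b,ub):
    A=[];B=[]
    for s,u in((a,ua),(b,ub)):
        o,d=ray(s,u);d=d/np.linalg.norm(d);M=np.eye(3)-np.outer(d,d);A.append(M);B.append(M@o)
    return np.linalg.lstsq(np.vstack(A),np.hstack(B),rcond=None)[0]
E
python3 - <<'E'
from h import *
print(arm.read_state(), arm.tcp_to_tips)
for n in("side","top"):
    s=vision.snapshot(n);cv2.imwrite(f"pics/{n}0.png",s["frame"])
    print({k:v for k,v in s.items() if k!="frame"})
    for t in["box","hood_lip","hood_hinge","hive_tool","blade_tip","cell_bar","honey_jar","cage_a","paint_pot_a","brush"]:
        print(t,[(np.round(d["xy"]).tolist(),round(d["score"],2),at_z(s,d["xy"],{"hood_lip":.081,"hood_hinge":.08,"blade_tip":.012}.get(t,0))[:2].round(3).tolist()) for d in vision.mark_of(s,t)[:4]])
E
```

```text
pics
{'clock': 0.0, 'joint_positions': array([ 6.05425998e+01,  2.18407323e+01,  7.43825530e+01,  5.22316059e-04,
        8.38593516e+01, -1.23343079e+01]), 'joint_vel': array([-0.01419899,  0.02066096,  0.11290907, -0.02949211, -0.10117273,
        0.0040319 ]), 'joint_torque': array([ 9.18533806e-05, -4.37943256e+01, -2.24552429e+01,  7.13444198e-02,
        3.54058889e-02, -1.21592070e-04]), 'eef_pos': array([0.16179545, 0.52540331, 0.25515313]), 'ee_rot': array([-1.79919381e+02, -1.81597717e-02,  1.62876839e+02]), 'wrist_force': array([-0.8336728 ,  0.00452998, -0.22474853]), 'torque': array([ 0.01159743, -0.03217736,  0.017387  ]), 'gripper_width': 0.0881020023017966} 0.017
{'fx': 454.35758252359, 'fy': 454.35758252359, 'cx': 324.56805383686543, 'cy': 201.27176066520153, 'k1': -0.0842810508410081, 'position': array([ 0.2684281 , -0.93026377,  1.07545956]), 'attitude': array([-136.68809831,    0.31430173,  -17.21991521]), 'shot': 1}
box [([316.0, 189.0], 0.72, [0.552, 0.105])]
hood_lip []
hood_hinge [([349.0, 304.0], 0.29, [0.496, -0.385])]
hive_tool [([307.0, 396.0], 0.72, [0.33
[... 1028 characters left out ...]
9, -0.334])]
hood_hinge [([241.0, 212.0], 0.85, [0.523, 0.168])]
hive_tool [([373.0, 289.0], 0.8, [0.302, -0.206]), ([419.0, 223.0], 0.74, [0.493, -0.347]), ([488.0, 280.0], 0.71, [0.326, -0.543])]
blade_tip [([441.0, 276.0], 0.8, [0.339, -0.403]), ([522.0, 229.0], 0.77, [0.473, -0.641]), ([358.0, 235.0], 0.62, [0.458, -0.164])]
cell_bar [([273.0, 136.0], 0.69, [0.76, 0.086])]
honey_jar [([379.0, 144.0], 0.82, [0.731, -0.234]), ([420.0, 164.0], 0.45, [0.668, -0.353])]
cage_a [([463.0, 176.0], 0.8, [0.633, -0.481]), ([422.0, 164.0], 0.53, [0.671, -0.361])]
paint_pot_a [([182.0, 270.0], 0.62, [0.36, 0.352]), ([161.0, 238.0], 0.52, [0.453, 0.416])]
brush [([160.0, 191.0], 0.62, [0.594, 0.422])]
```

View pics/top0.png

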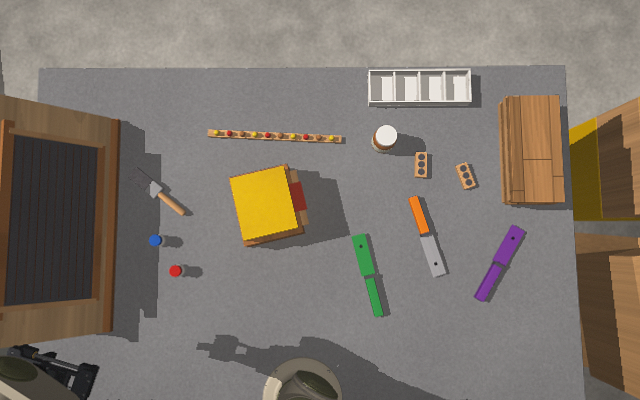

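View pics/side0.png

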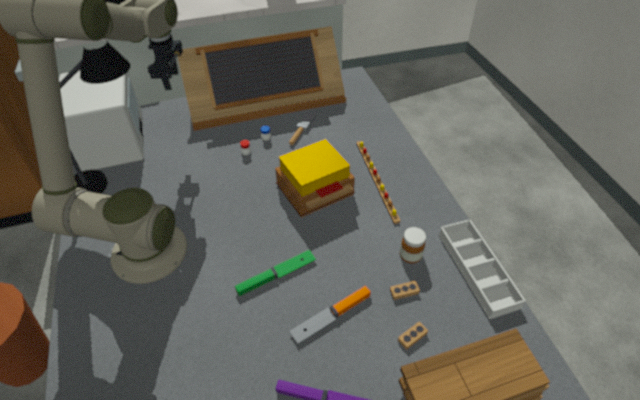

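The orange-handled tool (top view: handle 411,197 to 428,233, tip 440,276) is the hive tool. The green (369,275) and purple (500,262) ones are look-alikes. I'll fit the hood and tool poses by colour and check them in one crop.

```bash
cat > fit.py <<'E'
from h import *
from scipy.optimize import least_squares
s=vision.snapshot("top");f=s["frame"];hsv=cv2.cvtColor(f,cv2.COLOR_BGR2HSV)
def blob(lo,hi,roi):
    m=cv2.inRange(hsv,lo,hi);k=np.zeros_like(m);l,t,r,b=roi;k[t:b,l:r]=m[t:b,l:r]
    c=max(cv2.findContours(k,cv2.RETR_EXTERNAL,cv2.CHAIN_APPROX_NONE)[0],key=cv2.contourArea);return c
def rect(c,z):
    P=np.array([at_z(s,p[0],z)[:2] for p in c])*1000
    (c0,wh,a)=cv2.minAreaRect(P.astype(np.float32));return np.round(c0,1),np.round(wh,1),round(a,1),cv2.boxPoints((c0,wh,a)).round(0).tolist()
print("hoodtop",rect(blob((22,120,90),(35,255,255),(200,140,330,260)),.13))
print("lip",rect(blob((0,150,60),(6,255,255),(280,170,320,225)),.086))
print("handle",rect(blob((5,150,120),(18,255,255),(400,185,440,245)),.024))
print("blade",rect(blob((0,0,120),(180,60,255),(412,233,452,285)),.014))
c=f[140:300,200:460];cv2.imwrite("pics/crop1.png",cv2.resize(c,None,fx=3,fy=3,interpolation=cv2.INTER_CUBIC))
E
python3 fit.py
```

```text
hoodtop (array([543.7,  98.5]), array([172.6, 148.9]), 13.3, [[443.0, 151.0], [477.0, 6.0], [645.0, 46.0], [611.0, 191.0]])
lip (array([564.8,   9.7]), array([78.9, 33.2]), 13.8, [[523.0, 16.0], [530.0, -16.0], [607.0, 3.0], [599.0, 35.0]])
handle (array([ 516.9, -339.3]), array([109.1,  28.9]), 17.6, [[461.0, -342.0], [469.0, -370.0], [573.0, -337.0], [565.0, -309.0]])
blade (array([ 389.4, -376.9]), array([113.4, 149.5]), 88.5, [[313.0, -432.0], [463.0, -436.0], [466.0, -322.0], [316.0, -318.0]])
```

View pics/crop1.png

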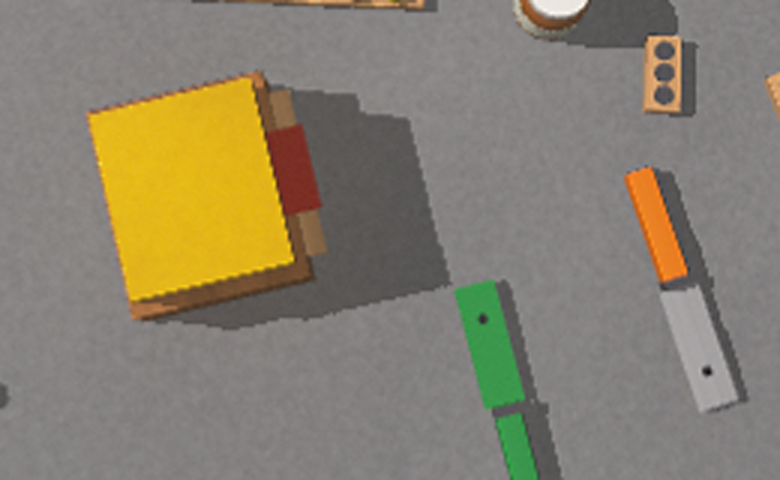

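Crop confirms it: hood at (190,190), red lip at (295,168), orange tool handle (655,222) with tip (722,405). Hood yaw is about 13.4° and the lip edge is near (0.569,-0.008). Tool origin is near (0.497,-0.347), yaw about 198°.

```bash
cat > plan.py <<'E'
import sys
from h import *
def plan(ways,start=None,quiet=False):
    """ways: list of (x,y,z,yaw,n[,pitchup]) mm/deg ; prints rows"""
    st=arm.read_state()
    p=np.array(st["eef_pos"])*1000;r=R.from_euler('xyz',st["ee_rot"],degrees=True)
    print("now",p.round(1),np.round(st["ee_rot"],1),"F",np.round(st["wrist_force"],1),"w",round(st["gripper_width"],4),"t",round(st["clock"],2))
    T=[];D=[]
    for w in ways:
        x,y,z,yaw,n=w[:5]
        rt=R.from_euler('z',yaw,degrees=True)*R.from_euler('y',-(w[5] if len(w)>5 else 0),degrees=True)*R.from_euler('x',180,degrees=True)
        g=np.array([x,y,z])
        for k in range(n,0,-1):
            d=(g-p)/k; rv=(r.inv()*rt).as_rotvec()/k
            T.append(r.inv().apply(d).round(1).tolist());D.append(rv.round(3).tolist());p=p+d;r=r*R.from_rotvec(rv)
    print(len(T));
    for i in range(0,len(T),10):print(T[i:i+10]);print(D[i:i+10])
if __name__=="__main__":plan(eval(sys.argv[1]))
E
python3 plan.py "[(400,80,270,180,13),(478,-353,150,198,17)]"
```

```text
now [161.9 525.6 255.8] [-180.     0.   162.9] F [-0.  -0.3 -0.7] w 0.0883 t 1.15
30
[[-27.6, -27.4, -1.1], [-27.0, -28.0, -1.1], [-26.3, -28.6, -1.1], [-25.6, -29.2, -1.1], [-25.0, -29.8, -1.1], [-24.3, -30.4, -1.1], [-23.6, -30.9, -1.1], [-22.9, -31.4, -1.1], [-22.1, -32.0, -1.1], [-21.4, -32.5, -1.1]]
[[-0.0, 0.0, -0.023], [-0.0, 0.0, -0.023], [-0.0, 0.0, -0.023], [-0.0, 0.0, -0.023], [-0.0, 0.0, -0.023], [-0.0, 0.0, -0.023], [-0.0, 0.0, -0.023], [-0.0, 0.0, -0.023], [-0.0, 0.0, -0.023], [-0.0, 0.0, -0.023]]
[[-20.6, -32.9, -1.1], [-19.9, -33.4, -1.1], [-19.1, -33.8, -1.1], [-4.6, -25.5, 7.1], [-4.1, -25.6, 7.1], [-3.6, -25.6, 7.1], [-3.2, -25.7, 7.1], [-2.7, -25.7, 7.1], [-2.2, -25.8, 7.1], [-1.7, -25.8, 7.1]]
[[-0.0, 0.0, -0.023], [-0.0, 0.0, -0.023], [-0.0, 0.0, -0.023], [0.0, 0.0, -0.018], [0.0, 0.0, -0.018], [0.0, 0.0, -0.018], [0.0, 0.0, -0.018], [0.0, 0.0, -0.018], [0.0, 0.0, -0.018], [0.0, 0.0, -0.018]]
[[-1.3, -25.8, 7.1], [-0.8, -25.9, 7.1], [-0.3, -25.9, 7.1], [0.2, -25.9, 7.1], [0.6, -25.9, 7.1], [1.1, -25.9, 7.1], [1.6, -25.8, 7.1], [2.1, -25.8, 7.1], [2.6, -25.8, 7.1], [3.0, -25.7, 7.1]]
[[0.0, 0.0, -0.018], [0.0, 0.0, -0.018], [0.0, 0.0, -0.018], [0.0, 0.0, -0.018], [0.0, 0.0, -0.018], [0.0, 0.0, -0.018], [0.0, 0.0, -0.018], [0.0, 0.0, -0.018], [0.0, 0.0, -0.018], [0.0, 0.0, -0.018]]
```

{"api": "send_rows", "payload": {"travel": [[-27.5, -27.5, -1], [-27, -28, -1], [-26.5, -28.5, -1], [-25.5, -29, -1], [-25, -30, -1], [-24.5, -30.5, -1], [-23.5, -31, -1], [-23, -31.5, -1], [-22, -32, -1], [-21.5, -32.5, -1]], "delta_rot": [[0, 0, -0.023], [0, 0, -0.023], [0, 0, -0.023], [0, 0, -0.023], [0, 0, -0.023], [0, 0, -0.023], [0, 0, -0.023], [0, 0, -0.023], [0, 0, -0.023], [0, 0, -0.023]], "fingers": [-1, -1, -1, -1, -1, -1, -1, -1, -1, -1], "force": 55}}

```text
clock: 2.15
eef_pos: [0.3511, 0.1738, 0.2661]
ee_rot: [179.9, 0.2, 177.1]
wrist_force: [-0.5, 0.2, -0.2]
gripper_width: 0.0881
```

{"api": "send_rows", "payload": {"travel": [[-20.5, -33, -1], [-20, -33.5, -1], [-19, -34, -1], [-4.5, -25.5, 7], [-4, -25.5, 7], [-3.5, -25.5, 7], [-3, -25.5, 7], [-2.5, -25.5, 7], [-2, -25.5, 7], [-1.5, -25.5, 7]], "delta_rot": [[0, 0, -0.023], [0, 0, -0.023], [0, 0, -0.023], [0, 0, -0.018], [0, 0, -0.018], [0, 0, -0.018], [0, 0, -0.018], [0, 0, -0.018], [0, 0, -0.018], [0, 0, -0.018]], "fingers": [-1, -1, -1, -1, -1, -1, -1, -1, -1, -1]}}

```text
clock: 3.15
eef_pos: [0.4467, -0.1195, 0.2208]
ee_rot: [-179.9, 0.6, -171.5]
wrist_force: [-0.6, 0.2, 0.3]
gripper_width: 0.088
```

```bash
python3 plan.py "[(478,-353,90,198,10)]"
```

```text
now [ 446.7 -119.5  220.8] [-179.9    0.6 -171.5] F [-0.6  0.2  0.3] w 0.088 t 3.15
10
[[0.5, -23.5, 13.1], [0.9, -23.5, 13.1], [1.2, -23.5, 13.1], [1.6, -23.5, 13.1], [2.0, -23.5, 13.1], [2.4, -23.4, 13.1], [2.7, -23.4, 13.1], [3.1, -23.4, 13.1], [3.5, -23.3, 13.1], [3.9, -23.2, 13.1]]
[[-0.0, 0.001, -0.017], [-0.0, 0.001, -0.017], [-0.0, 0.001, -0.017], [-0.0, 0.001, -0.017], [-0.0, 0.001, -0.017], [-0.0, 0.001, -0.017], [-0.0, 0.001, -0.017], [-0.0, 0.001, -0.017], [-0.0, 0.001, -0.017], [-0.0, 0.001, -0.017]]
```

{"api": "send_rows", "payload": {"travel": [[0.5, -23.5, 13], [1, -23.5, 13], [1, -23.5, 13], [1.5, -23.5, 13], [2, -23.5, 13], [2.5, -23.5, 13], [2.5, -23.5, 13], [3, -23.5, 13], [3.5, -23.5, 13], [4, -23, 13]], "delta_rot": [[0, 0.001, -0.017], [0, 0.001, -0.017], [0, 0.001, -0.017], [0, 0.001, -0.017], [0, 0.001, -0.017], [0, 0.001, -0.017], [0, 0.001, -0.017], [0, 0.001, -0.017], [0, 0.001, -0.017], [0, 0.001, -0.017]], "fingers": [-1, -1, -1, -1, -1, -1, -1, -1, -1, -1]}}

```text
clock: 4.15
eef_pos: [0.4811, -0.3647, 0.0873]
ee_rot: [-179.7, 0.1, -161.4]
wrist_force: [-0.1, -0.3, -0.2]
gripper_width: 0.0879
```

```bash
python3 plan.py "[(478,-353,50,198,5),(478,-353,21,198,5)]"; python3 -c "
from h import *
a=vision.snapshot('side')
cv2.imwrite('pics/side1.png',cv2.resize(a['frame'][220:400,230:480],None,fx=3,fy=3,interpolation=cv2.INTER_CUBIC))"
```

```text
now [ 481.1 -364.7   87.3] [-1.797e+02  1.000e-01 -1.614e+02] F [-0.1 -0.3 -0.2] w 0.0879 t 4.15
10
[[-0.1, 2.4, 7.4], [-0.1, 2.4, 7.4], [-0.1, 2.4, 7.4], [-0.1, 2.4, 7.4], [-0.1, 2.4, 7.5], [0.0, -0.0, 5.8], [0.0, -0.0, 5.8], [0.0, -0.0, 5.8], [0.0, -0.0, 5.8], [0.0, -0.0, 5.8]]
[[-0.001, 0.0, 0.002], [-0.001, 0.0, 0.002], [-0.001, 0.0, 0.002], [-0.001, 0.0, 0.002], [-0.001, 0.0, 0.002], [0.0, 0.0, 0.0], [0.0, 0.0, 0.0], [0.0, 0.0, 0.0], [0.0, 0.0, 0.0], [0.0, 0.0, 0.0]]
```

View pics/side1.png

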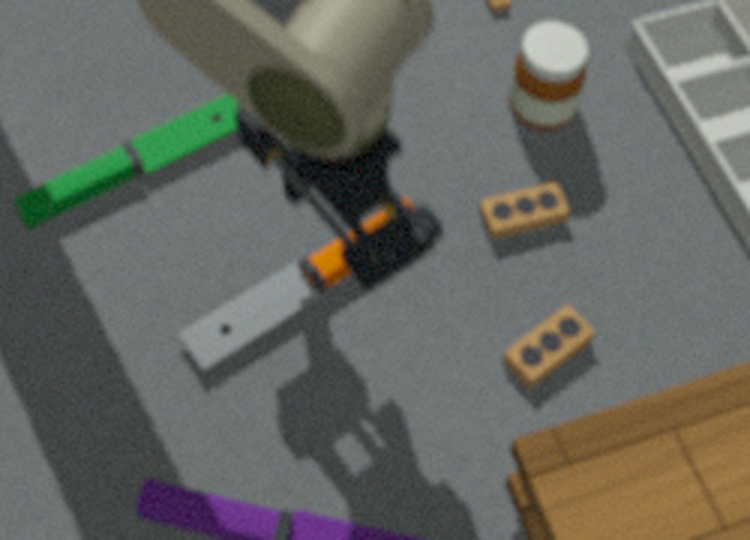

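The open fingers (crop 390,245) straddle the orange handle with nothing else in the way, so I descend and grip.

{"api": "send_rows", "payload": {"travel": [[0, 2.5, 7.5], [0, 2.5, 7.5], [0, 2.5, 7.5], [0, 2.5, 7.5], [0, 2.5, 7.5], [0, 0, 6], [0, 0, 6], [0, 0, 6], [0, 0, 6], [0, 0, 5]], "delta_rot": [[-0.001, 0, 0.002], [-0.001, 0, 0.002], [-0.001, 0, 0.002], [-0.001, 0, 0.002], [-0.001, 0, 0.002], [0, 0, 0], [0, 0, 0], [0, 0, 0], [0, 0, 0], [0, 0, 0]], "fingers": [-1, -1, -1, -1, -1, -1, -1, -1, -1, -1]}}

```text
clock: 5.2
eef_pos: [0.4769, -0.3525, 0.0172]
ee_rot: [180.0, 0.1, -162.0]
wrist_force: [-17.4, 17.2, 74.6]
gripper_width: 0.0881
```

{"api": "send_rows", "payload": {"travel": [[0, 0, 0], [0, 0, 0], [0, 0, 0], [0, 0, 0], [0, 0, 0], [0, 0, 0], [0, 0, 0], [0, 0, 0], [0, 0, 0], [0, 0, 0]], "delta_rot": [[0, 0, 0], [0, 0, 0], [0, 0, 0], [0, 0, 0], [0, 0, 0], [0, 0, 0], [0, 0, 0], [0, 0, 0], [0, 0, 0], [0, 0, 0]], "fingers": [1, 1, 1, 1, 1, 1, 1, 1, 1, 1], "force": 55}}

```text
clock: 6.2
eef_pos: [0.4771, -0.3527, 0.0175]
ee_rot: [-180.0, 0.1, -162.0]
wrist_force: [-0.3, 0.6, 2.7]
gripper_width: 0.0253
```

Run:
```python
from h import *
from plan import plan
# box y axis, lip middle; tip target 60 mm in front of lip, TCP 145 behind tip
u=np.array([-np.sin(np.radians(13.4)),np.cos(np.radians(13.4))]);L=np.array([569,-8.])
g=L-u*(60+145);print(g)
plan([(481,-345,80,198,5),(g[0],g[1],150,103.4,15)])
```

```text
[ 616.50832022 -207.41905503]
now [ 477.1 -352.7   17.5] [-1.80e+02  1.00e-01 -1.62e+02] F [-0.3  0.6  2.7] w 0.0253 t 6.2
20
[[-1.3, 1.2, -12.5], [-1.2, 1.2, -12.5], [-1.2, 1.2, -12.5], [-1.2, 1.2, -12.5], [-1.2, 1.2, -12.5], [-11.4, 5.9, -4.7], [-10.7, 7.2, -4.7], [-9.9, 8.3, -4.7], [-8.9, 9.3, -4.7], [-7.8, 10.2, -4.7]]
[[-0.0, 0.001, -0.0], [-0.0, 0.001, -0.0], [-0.0, 0.001, -0.0], [-0.0, 0.001, -0.0], [-0.0, 0.001, -0.0], [-0.0, -0.0, 0.11], [-0.0, -0.0, 0.11], [-0.0, -0.0, 0.11], [-0.0, -0.0, 0.11], [-0.0, -0.0, 0.11]]
[[-6.6, 11.0, -4.7], [-5.4, 11.7, -4.7], [-4.1, 12.2, -4.7], [-2.7, 12.6, -4.7], [-1.3, 12.8, -4.7], [0.1, 12.9, -4.7], [1.5, 12.8, -4.7], [2.9, 12.5, -4.7], [4.3, 12.1, -4.7], [5.6, 11.6, -4.7]]
[[-0.0, -0.0, 0.11], [-0.0, -0.0, 0.11], [-0.0, -0.0, 0.11], [-0.0, -0.0, 0.11], [-0.0, -0.0, 0.11], [-0.0, -0.0, 0.11], [-0.0, -0.0, 0.11], [-0.0, -0.0, 0.11], [-0.0, -0.0, 0.11], [-0.0, -0.0, 0.11]]
```

{"api": "send_rows", "payload": {"travel": [[-1.5, 1, -12.5], [-1, 1, -12.5], [-1, 1, -12.5], [-1, 1, -12.5], [-1, 1, -12.5], [-11.5, 6, -5], [-10.5, 7, -5], [-10, 8.5, -5], [-9, 9.5, -5], [-8, 10, -5]], "delta_rot": [[0, 0.001, 0], [0, 0.001, 0], [0, 0, 0], [0, 0, 0], [0, 0, 0], [0, 0, 0.11], [0, 0, 0.11], [0, 0, 0.11], [0, 0, 0.11], [0, 0, 0.11]], "fingers": [1, 1, 1, 1, 1, 1, 1, 1, 1, 1]}}

```text
clock: 7.2
eef_pos: [0.5278, -0.2994, 0.1171]
ee_rot: [-179.8, 0.3, 165.2]
wrist_force: [0.1, 0.4, -2.3]
gripper_width: 0.0257
```

{"api": "send_rows", "payload": {"travel": [[-6.5, 11, -4], [-5.5, 12, -4], [-4, 12, -4], [-2.5, 12.5, -4], [-1.5, 13, -4], [0, 13, -4], [1.5, 13, -4], [3, 12.5, -4], [4, 12, -4], [5.5, 11.5, -4]], "delta_rot": [[0, 0, 0.11], [0, 0, 0.11], [0, 0, 0.11], [0, 0, 0.11], [0, 0, 0.11], [0, 0, 0.11], [0, 0, 0.11], [0, 0, 0.11], [0, 0, 0.11], [0, 0, 0.11]], "fingers": [1, 1, 1, 1, 1, 1, 1, 1, 1, 1]}}

```text
clock: 8.2
eef_pos: [0.6253, -0.2057, 0.1704]
ee_rot: [179.5, 0.6, 99.5]
wrist_force: [0.9, 0.3, -1.8]
gripper_width: 0.0256
```

```bash
python3 plan.py "[(616,-207,76,103.4,10)]"; python3 -c "
from h import *
for n in('top','side'):
    a=vision.snapshot(n); print(n,[(np.round(d['xy']).tolist(),round(d['score'],2)) for d in vision.mark_of(a,'blade_tip')[:5]])
    cv2.imwrite('pics/%s2.png'%n,cv2.resize(a['frame'][140:300,220:460] if n=='top' else a['frame'][120:320,220:460],None,fx=3,fy=3,interpolation=cv2.INTER_CUBIC))
"
```

```text
now [ 625.3 -205.7  170.4] [179.5   0.6  99.5] F [ 0.9  0.3 -1.8] w 0.0256 t 8.2
10
[[0.1, -1.0, 9.4], [0.1, -1.0, 9.4], [0.1, -1.0, 9.4], [0.1, -1.0, 9.4], [0.1, -1.0, 9.4], [0.1, -1.0, 9.4], [0.1, -1.0, 9.4], [0.1, -1.0, 9.4], [0.1, -1.0, 9.4], [0.1, -0.9, 9.4]]
[[0.001, 0.001, -0.007], [0.001, 0.001, -0.007], [0.001, 0.001, -0.007], [0.001, 0.001, -0.007], [0.001, 0.001, -0.007], [0.001, 0.001, -0.007], [0.001, 0.001, -0.007], [0.001, 0.001, -0.007], [0.001, 0.001, -0.007], [0.001, 0.001, -0.007]]
top [([326.0, 175.0], 0.97), ([520.0, 228.0], 0.76), ([161.0, 197.0], 0.44)]
side [([310.0, 254.0], 0.6), ([245.0, 154.0], 0.55), ([382.0, 223.0], 0.48)]
```

View pics/top2.png

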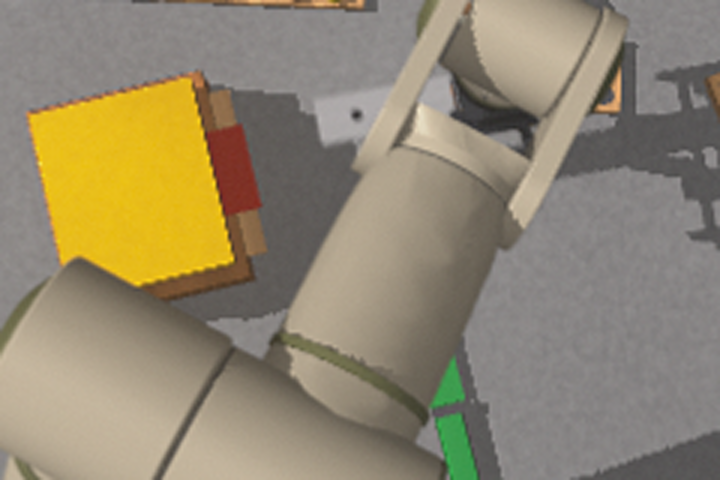

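View pics/side2.png

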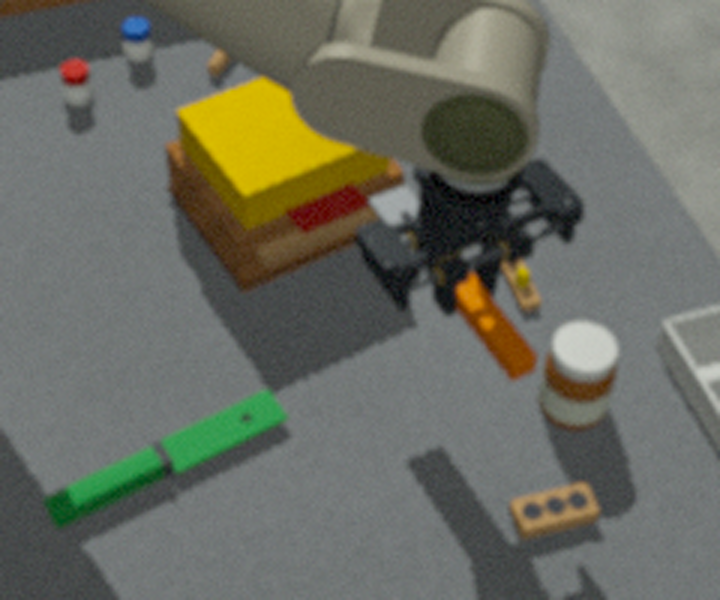

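Run:
```python
from h import *
s=vision.snapshot("top")
print(at_z(s,(326.3,181),.164), at_z(s,(326,175),.164),arm.read_state()["joint_positions"].round(1))
```

```text
[ 0.59620086 -0.07025651  0.164     ] [ 0.61207128 -0.06959256  0.164     ] [-28.5  36.1  63.8  -0.2  79.4 -38.4]
```

```bash
python3 plan.py "[(611,-185,77,103.4,10)]"
```

```text
now [ 624.5 -206.5  169.2] [179.6   0.6  99.9] F [-0.5 -0.3 -2.9] w 0.0255 t 8.45
10
[[2.4, -1.0, 9.2], [2.4, -1.0, 9.2], [2.4, -1.0, 9.2], [2.4, -1.0, 9.2], [2.4, -0.9, 9.2], [2.4, -0.9, 9.2], [2.4, -0.9, 9.2], [2.4, -0.9, 9.2], [2.4, -0.9, 9.2], [2.4, -0.8, 9.2]]
[[0.001, 0.001, -0.006], [0.001, 0.001, -0.006], [0.001, 0.001, -0.006], [0.001, 0.001, -0.006], [0.001, 0.001, -0.006], [0.001, 0.001, -0.006], [0.001, 0.001, -0.006], [0.001, 0.001, -0.006], [0.001, 0.001, -0.006], [0.001, 0.001, -0.006]]
```

{"api": "send_rows", "payload": {"travel": [[2.5, -1, 10], [2.5, -1, 10], [2.5, -1, 10], [2.5, -1, 10], [2.5, -1, 10], [2.5, -1, 10], [2.5, -1, 10], [2.5, -1, 10], [2, -1, 8], [2, 0, 4]], "delta_rot": [[0.001, 0.001, -0.006], [0.001, 0.001, -0.006], [0.001, 0.001, -0.006], [0.001, 0.001, -0.006], [0.001, 0.001, -0.006], [0.001, 0.001, -0.006], [0.001, 0.001, -0.006], [0.001, 0.001, -0.006], [0.001, 0.001, -0.006], [0, 0, -0.006]], "fingers": [1, 1, 1, 1, 1, 1, 1, 1, 1, 1]}}

```text
clock: 9.45
eef_pos: [0.6077, -0.1846, 0.0674]
ee_rot: [-179.7, -0.1, 103.8]
wrist_force: [-1.2, -0.3, -1.9]
gripper_width: 0.0256
```

```bash
python3 plan.py "[(602,-127.5,77,103.4,10)]"; python3 -c "
from h import *
a=vision.snapshot('side');b=vision.snapshot('top')
cv2.imwrite('pics/s3.png',np.hstack([cv2.resize(x,(480,400),interpolation=cv2.INTER_CUBIC)[:, :390] for x in(a['frame'][165:265,280:400],b['frame'][150:250,260:380])]))
"
```

```text
now [ 607.7 -184.6   67.4] [-1.797e+02 -1.000e-01  1.038e+02] F [-1.2 -0.3 -1.9] w 0.0256 t 9.45
10
[[5.7, 0.8, -1.0], [5.7, 0.8, -1.0], [5.7, 0.8, -1.0], [5.7, 0.8, -1.0], [5.7, 0.8, -1.0], [5.7, 0.8, -1.0], [5.7, 0.8, -1.0], [5.7, 0.8, -1.0], [5.7, 0.8, -1.0], [5.7, 0.8, -1.0]]
[[-0.001, -0.0, 0.001], [-0.001, -0.0, 0.001], [-0.001, -0.0, 0.001], [-0.001, -0.0, 0.001], [-0.001, -0.0, 0.001], [-0.001, -0.0, 0.001], [-0.001, -0.0, 0.001], [-0.001, -0.0, 0.001], [-0.001, -0.0, 0.001], [-0.001, -0.0, 0.001]]
```

View pics/s3.png

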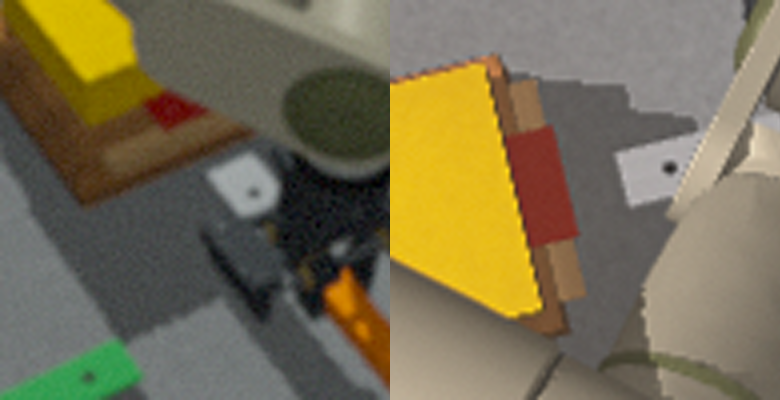

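Run:
```python
from h import *
from plan import plan
s=vision.snapshot("top")
t=at_z(s,(317.5,195),.064);l=at_z(s,(304,195),.083);u=np.array([-np.sin(np.radians(13.4)),np.cos(np.radians(13.4))])
d=(l-t)[:2];print(t,l,"ahead",d@u,"lateral x",d@[u[1],-u[0]])
plan([(613,-182,77,103.4,4),(605,-128,77,103.4,6)])
```

```text
[ 0.57091831 -0.04684895  0.064     ] [ 0.56897701 -0.00916295  0.083     ] ahead 0.037109927742201045 lateral x 0.006845204402498872
now [ 608.1 -184.8   68.4] [-1.797e+02 -1.000e-01  1.038e+02] F [ 1.   0.5 -2.1] w 0.0253 t 9.6
10
[[0.4, 1.4, -2.2], [0.4, 1.4, -2.2], [0.4, 1.4, -2.2], [0.4, 1.4, -2.2], [9.1, 0.8, 0.0], [9.1, 0.8, 0.0], [9.1, 0.8, 0.0], [9.1, 0.8, 0.0], [9.1, 0.8, 0.0], [9.1, 0.8, 0.0]]
[[-0.001, -0.0, 0.002], [-0.001, -0.0, 0.002], [-0.001, -0.0, 0.002], [-0.001, -0.0, 0.002], [-0.0, -0.0, -0.0], [-0.0, -0.0, -0.0], [-0.0, -0.0, -0.0], [-0.0, -0.0, -0.0], [-0.0, -0.0, -0.0], [-0.0, -0.0, -0.0]]
```

{"api": "send_rows", "payload": {"travel": [[0.5, 1.5, -2.5], [0.5, 1.5, -2], [0.5, 1.5, -2], [5, 1, -1], [9, 0.5, 0], [9, 0.5, 0], [9, 0.5, 0], [8, 0.5, 0], [5, 0, 0], [2, 0, 0]], "delta_rot": [[-0.001, 0, 0.002], [-0.001, 0, 0.002], [-0.001, 0, 0.002], [0, 0, 0], [0, 0, 0], [0, 0, 0], [0, 0, 0], [0, 0, 0], [0, 0, 0], [0, 0, 0]], "fingers": [1, 1, 1, 1, 1, 1, 1, 1, 1, 1], "force": 60}}

```text
clock: 10.6
eef_pos: [0.6045, -0.1312, 0.0786]
ee_rot: [179.9, 0.1, 103.5]
wrist_force: [-0.8, -0.1, -2.5]
gripper_width: 0.0253
```

```bash
python3 plan.py "[(605,-128,77,103.4,3)]"
```

```text
now [ 604.5 -131.2   78.6] [1.799e+02 1.000e-01 1.035e+02] F [-0.8 -0.1 -2.5] w 0.0253 t 10.6
3
[[1.0, 0.4, 0.5], [1.0, 0.4, 0.5], [1.0, 0.4, 0.5]]
[[0.0, 0.0, 0.0], [0.0, 0.0, 0.0], [0.0, 0.0, 0.0]]
```

{"api": "send_rows", "payload": {"travel": [[1, 0, -3], [1, 0, -4], [0.5, 0, -7], [0.5, 0, -7.5], [1, 0, -7.5], [1, 0, -7.5], [1.5, 0, -7.5], [2, 0, -7.5], [2.5, 0, -7.5], [2.5, 0, -7]], "delta_rot": [[0, 0, 0], [0, 0, 0], [0, 0, 0], [0, 0, 0], [0, 0, 0], [0, 0, 0], [0, 0, 0], [0, 0, 0], [0, 0, 0], [0, 0, 0]], "fingers": [1, 1, 1, 1, 1, 1, 1, 1, 1, 1]}}

```text
clock: 11.6
eef_pos: [0.6007, -0.1175, 0.1494]
ee_rot: [-180.0, 0.0, 103.4]
wrist_force: [-0.6, 0.9, -4.3]
gripper_width: 0.0259
```

```bash
python3 -c "
from h import *
st=arm.read_state();print(st['wrist_force'].round(1),st['torque'].round(2),st['eef_pos'].round(4),st['ee_rot'].round(1))
a=vision.snapshot('side');b=vision.snapshot('top')
cv2.imwrite('pics/s4.png',np.hstack([cv2.resize(x,(480,400),interpolation=cv2.INTER_CUBIC)[:, :390] for x in(a['frame'][145:245,270:390],b['frame'][150:250,230:350])]))
"
```

```text
[-0.6  0.9 -4.3] [-0.33 -0.04  0.01] [ 0.6007 -0.1175  0.1494] [-180.     0.   103.4]
```

View pics/s4.png

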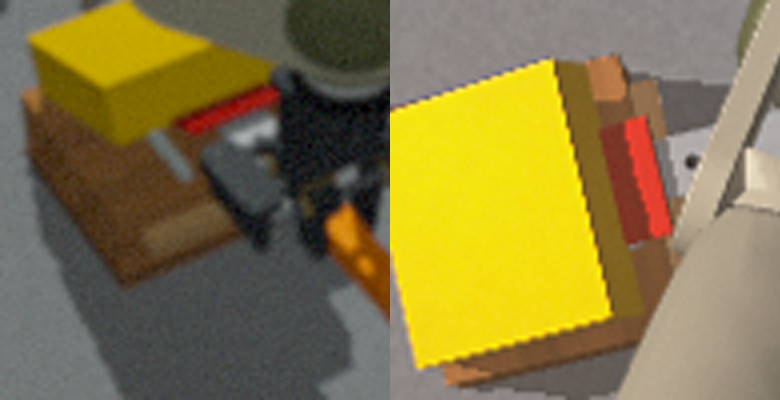

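The hood has risen to about 0.4 rad: the blade (right crop 690,160) lifts the red lip (635,180), and the gripper is well clear. I continue along the arc.

{"api": "send_rows", "payload": {"travel": [[5, 0, -11], [5.5, 0, -10.5], [6.5, 0, -10], [7, 0, -9.5], [8, 0, -9], [8.5, 0, -8.5], [9, 0, -8], [9.5, 0, -7.5], [10, 0, -6.5], [10.5, 0, -6]], "delta_rot": [[0, 0, 0], [0, 0, 0], [0, 0, 0], [0, 0, 0], [0, 0, 0], [0, 0, 0], [0, 0, 0], [0, 0, 0], [0, 0, 0], [0, 0, 0]], "fingers": [1, 1, 1, 1, 1, 1, 1, 1, 1, 1]}}

```text
clock: 12.7
eef_pos: [0.5806, -0.0342, 0.2436]
ee_rot: [180.0, 0.1, 103.4]
wrist_force: [0.5, -0.9, -3.6]
gripper_width: 0.0253
```

```bash
python3 -c "
from h import *
st=arm.read_state();print(st['wrist_force'].round(1),st['torque'].round(2),st['eef_pos'].round(4),st['ee_rot'].round(1))
a=vision.snapshot('side');b=vision.snapshot('top')
cv2.imwrite('pics/s5.png',np.hstack([cv2.resize(x,(480,400),interpolation=cv2.INTER_CUBIC)[:, :390] for x in(a['frame'][125:225,270:390],b['frame'][150:250,220:340])]))
"
```

```text
[ 0.5 -0.9 -3.6] [-0.41 -0.02  0.02] [ 0.5806 -0.0342  0.2436] [1.800e+02 1.000e-01 1.034e+02]
```

View pics/s5.png

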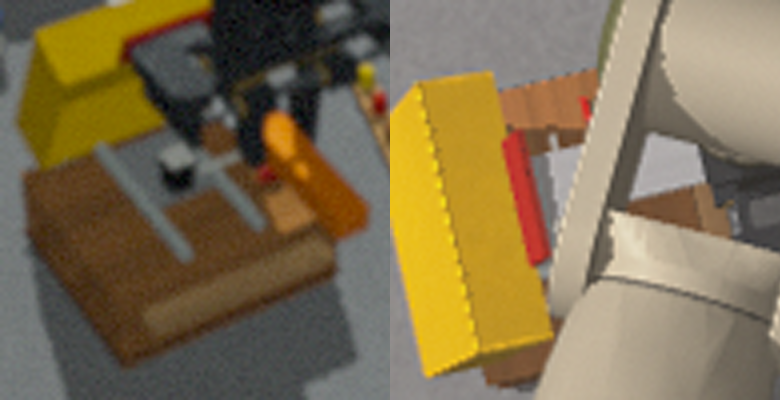

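The hood is near 1.15 rad. The blade is still on the lip at right crop (530,200), and the grip cap shows in the side crop at (180,160). I continue past upright.

{"api": "send_rows", "payload": {"travel": [[12, 0, -3.5], [12, 0, -2.5], [12.5, 0, -2], [12.5, 0, -1], [12.5, 0, 0], [12.5, 0, 0.5], [12.5, 0, 1.5], [12.5, 0, 2.5], [12, 0, 3], [10, 0, 3]], "delta_rot": [[0, 0, 0], [0, 0, 0], [0, 0, 0], [0, 0, 0], [0, 0, 0], [0, 0, 0], [0, 0, 0], [0, 0, 0], [0, 0, 0], [0, 0, 0]], "fingers": [1, 1, 1, 1, 1, 1, 1, 1, 1, 1]}}

```text
clock: 13.8
eef_pos: [0.5501, 0.094, 0.2421]
ee_rot: [179.9, 0.1, 103.4]
wrist_force: [0.1, -0.3, -1.4]
gripper_width: 0.0257
```

```bash
python3 -c "
from h import *
st=arm.read_state();print(st['wrist_force'].round(1),st['torque'].round(2),st['eef_pos'].round(4),st['ee_rot'].round(1))
a=vision.snapshot('side');b=vision.snapshot('top')
cv2.imwrite('pics/s6.png',np.hstack([cv2.resize(x,(480,400),interpolation=cv2.INTER_CUBIC)[:, :390] for x in(a['frame'][115:215,270:390],b['frame'][150:250,190:310])]))
"
```

```text
[ 0.1 -0.3 -1.4] [-0.22 -0.07 -0.02] [0.5501 0.094  0.2421] [1.799e+02 1.000e-01 1.034e+02]
```

View pics/s6.png

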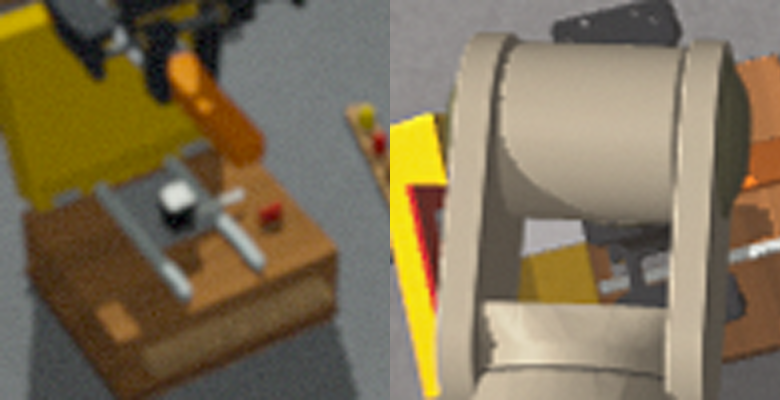

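The hood stands at about 1.9 rad, with its interior visible at side crop (100,130). The grip cap is at (178,195), the pointer bar at (225,200) and the red mark at (270,212). Now I withdraw and lay the tool down on the clear bench.

```bash
python3 plan.py "[(564,35,242,103.4,3),(595,-170,200,103.4,8),(558,-260,60,103.4,9)]"
```

```text
now [549.8  94.2 241.9] [1.799e+02 1.000e-01 1.035e+02] F [-0.2  0.1 -2.2] w 0.0253 t 13.9
20
[[-20.3, 0.0, -0.0], [-20.3, 0.0, -0.0], [-20.3, 0.0, -0.0], [-25.8, -2.2, 5.2], [-25.8, -2.2, 5.2], [-25.8, -2.2, 5.2], [-25.8, -2.2, 5.2], [-25.8, -2.2, 5.2], [-25.8, -2.2, 5.2], [-25.8, -2.2, 5.2]]
[[0.0, 0.0, 0.001], [0.0, 0.0, 0.001], [0.0, 0.0, 0.001], [0.0, -0.0, -0.0], [0.0, -0.0, -0.0], [0.0, -0.0, -0.0], [0.0, -0.0, -0.0], [0.0, -0.0, -0.0], [0.0, -0.0, -0.0], [0.0, -0.0, -0.0]]
[[-25.8, -2.2, 5.2], [-8.8, -6.3, 15.6], [-8.8, -6.3, 15.6], [-8.8, -6.3, 15.6], [-8.8, -6.3, 15.6], [-8.8, -6.3, 15.6], [-8.8, -6.3, 15.6], [-8.8, -6.3, 15.6], [-8.8, -6.3, 15.6], [-8.8, -6.3, 15.6]]
[[0.0, -0.0, -0.0], [0.0, 0.0, -0.0], [0.0, 0.0, -0.0], [0.0, 0.0, -0.0], [0.0, 0.0, -0.0], [0.0, 0.0, -0.0], [0.0, 0.0, -0.0], [0.0, 0.0, -0.0], [0.0, 0.0, -0.0], [0.0, 0.0, -0.0]]
```

{"api": "send_rows", "payload": {"travel": [[-20, 0, 0], [-20, 0, 0], [-20, 0, 0], [-26, -2, 5], [-26, -2, 5], [-26, -2, 5], [-26, -2, 5], [-26, -2, 5], [-26, -2, 5], [-26, -2, 5]], "delta_rot": [[0, 0, 0], [0, 0, 0], [0, 0, 0], [0, 0, 0], [0, 0, 0], [0, 0, 0], [0, 0, 0], [0, 0, 0], [0, 0, 0], [0, 0, 0]], "fingers": [1, 1, 1, 1, 1, 1, 1, 1, 1, 1]}}

```text
clock: 14.9
eef_pos: [0.5941, -0.1527, 0.2052]
ee_rot: [-180.0, 0.0, 103.7]
wrist_force: [-0.1, -0.1, -2.2]
gripper_width: 0.0254
```

{"api": "send_rows", "payload": {"travel": [[-26, -2, 5], [-9, -6.5, 15], [-9, -6.5, 15], [-9, -6.5, 15], [-9, -6.5, 15], [-9, -6.5, 15], [-9, -6.5, 15], [-9, -6.5, 12], [-7, -5, 8], [-4, -3, 5]], "delta_rot": [[0, 0, 0], [0, 0, 0], [0, 0, 0], [0, 0, 0], [0, 0, 0], [0, 0, 0], [0, 0, 0], [0, 0, 0], [0, 0, 0], [0, 0, 0]], "fingers": [1, 1, 1, 1, 1, 1, 1, 1, 1, 1]}}

```text
clock: 15.9
eef_pos: [0.5615, -0.2749, 0.0783]
ee_rot: [-179.9, -0.0, 103.3]
wrist_force: [-0.0, 0.5, -1.1]
gripper_width: 0.0256
```

```bash
python3 plan.py "[(558,-260,30,103.4,5),(558,-260,19,103.4,5)]"; python3 -c "
from h import *
a=vision.snapshot('side');b=vision.snapshot('top')
cv2.imwrite('pics/s7.png',np.hstack([cv2.resize(x,(480,400),interpolation=cv2.INTER_CUBIC)[:, :390] for x in(a['frame'][215:315,260:380],b['frame'][160:280,190:334])]))
"
```

```text
now [ 561.5 -274.9   78.3] [-179.9   -0.   103.3] F [-0.   0.5 -1.1] w 0.0256 t 15.9
10
[[3.1, 0.0, 9.7], [3.1, 0.0, 9.7], [3.1, 0.0, 9.7], [3.1, 0.0, 9.7], [3.1, 0.0, 9.7], [-0.0, -0.0, 2.2], [-0.0, -0.0, 2.2], [-0.0, -0.0, 2.2], [-0.0, -0.0, 2.2], [-0.0, -0.0, 2.2]]
[[-0.0, -0.0, -0.0], [-0.0, -0.0, -0.0], [-0.0, -0.0, -0.0], [-0.0, -0.0, -0.0], [-0.0, -0.0, -0.0], [0.0, -0.0, 0.0], [0.0, -0.0, 0.0], [0.0, -0.0, 0.0], [0.0, -0.0, 0.0], [0.0, -0.0, 0.0]]
```

View pics/s7.png

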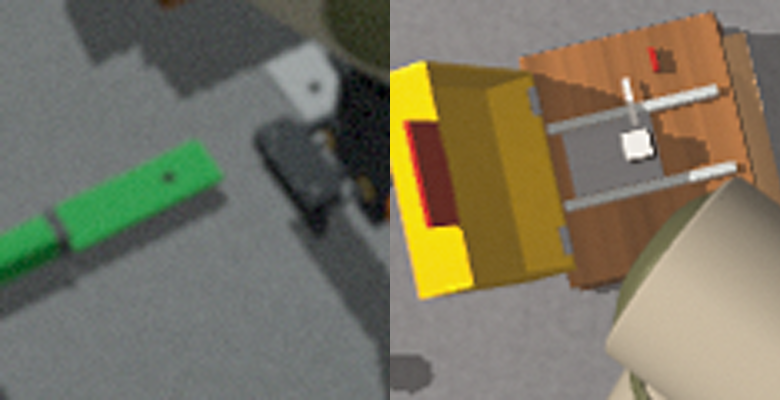

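The hood is open and leaning back (right crop 480,180), with the grip cap at (637,146), the pointer end at (626,80) and the red mark at (655,62). Now I lower the tool gently.

{"api": "send_rows", "payload": {"travel": [[0, 0, 9], [0, 0, 9], [0, 0, 9], [0, 0, 9], [0, 0, 7], [0, 0, 4], [0, 0, 3], [0, 0, 2], [0, 0, 1], [0, 0, 1]], "delta_rot": [[0, 0, 0], [0, 0, 0], [0, 0, 0], [0, 0, 0], [0, 0, 0], [0, 0, 0], [0, 0, 0], [0, 0, 0], [0, 0, 0], [0, 0, 0]], "fingers": [1, 1, 1, 1, 1, 1, 1, 1, 1, 1]}}

```text
clock: 17.0
eef_pos: [0.5629, -0.2735, 0.0212]
ee_rot: [180.0, 0.1, 103.4]
wrist_force: [0.3, 0.6, -2.6]
gripper_width: 0.0255
```

Run:
```python
from h import *
from plan import plan
s=vision.snapshot("top")
for n,z in(("grip_top",.118),("pointer",.095),("mark_line",.093),("hood_hinge",.08),("hood_lip",.24)):
    print(n,[(np.round(d["xy"],1).tolist(),round(d["score"],2),at_z(s,d["xy"],z)[:2].round(4).tolist()) for d in vision.mark_of(s,n)[:2]])
plan([])
```

```text
grip_top []
pointer [([262.3, 184.0], 0.67, [0.599, 0.106]), ([422.4, 164.5], 0.23, [0.6508, -0.3388])]
mark_line []
hood_hinge [([241.4, 210.6], 0.61, [0.5266, 0.1657]), ([350.2, 206.9], 0.49, [0.5351, -0.138])]
hood_lip [([198.0, 209.4], 0.55, [0.5173, 0.2432])]
now [ 562.9 -273.5   21.3] [1.800e+02 1.000e-01 1.034e+02] F [-0.7  0.1 -1.7] w 0.0253 t 17.3
0
```

{"api": "send_rows", "payload": {"travel": [[0, 0, 1], [0, 0, 1], [0, 0, 1], [0, 0, 0], [0, 0, 0], [0, 0, 0], [0, 0, 0], [0, 0, 0], [0, 0, 0], [0, 0, 0]], "delta_rot": [[0, 0, 0], [0, 0, 0], [0, 0, 0], [0, 0, 0], [0, 0, 0], [0, 0, 0], [0, 0, 0], [0, 0, 0], [0, 0, 0], [0, 0, 0]], "fingers": [1, 1, 1, 1, -0.2, -0.2, -0.2, -0.2, -0.2, -0.2]}}

```text
clock: 18.3
eef_pos: [0.5635, -0.2739, 0.0191]
ee_rot: [179.9, 0.2, 103.4]
wrist_force: [-0.5, 0.8, 0.2]
gripper_width: 0.0531
```

{"api": "send_rows", "payload": {"travel": [[0, 0, 0], [0, 0, 0], [0, 0, 0], [0, 0, -6], [0, 0, -15], [0, 0, -20], [0, 0, -25], [0, 0, -30], [0, 0, -30], [0, 0, -30]], "delta_rot": [[0, 0, 0], [0, 0, 0], [0, 0, 0], [0, 0, 0], [0, 0, 0], [0, 0, 0], [0, 0, 0], [0, 0, 0], [0, 0, 0], [0, 0, 0]], "fingers": [-0.2, -0.2, -0.2, -0.2, -0.2, -0.2, -0.2, -0.2, -0.2, -0.2]}}

```text
clock: 19.3
eef_pos: [0.5616, -0.2725, 0.1788]
ee_rot: [-179.8, -0.2, 103.4]
wrist_force: [0.7, -0.5, 0.7]
gripper_width: 0.0531
```

```bash
cat > sh.py <<'E'
from h import *
Y=np.radians(13.4);u=np.array([-np.sin(Y),np.cos(Y)]);v=np.array([np.cos(Y),np.sin(Y)])
def meas(s,ztop=True):
    f=s["frame"];hsv=cv2.cvtColor(f,cv2.COLOR_BGR2HSV)
    out={}
    for n,lo,hi,z,roi in(("white",(0,0,190),(180,40,255),.118,(235,170,300,225)),("red",(0,150,90),(6,255,255),.092,(250,165,300,200))):
        l,t,r,b=roi;m=cv2.inRange(hsv,lo,hi)[t:b,l:r];k,_,st,c=cv2.connectedComponentsWithStats(m)
        for i in range(1,k):
            if st[i,4]>8: 
                p=c[i]+[l,t];w=at_z(s,p,z)[:2];print(n,"px",p.round(1),"area",st[i,4],"bbox",(st[i,:4]+[l,t,0,0]).tolist(),"xy",w.round(4),"boxframe uv",(w@v).round(4),(w@u).round(4))
if __name__=="__main__":
    s=vision.snapshot("top");meas(s)
    for n in("grip_top","pointer","mark_line"):
        print(n,[(np.round(d["xy"],1).tolist(),round(d["score"],2)) for d in vision.mark_of(s,n)[:2]])
    b=vision.snapshot("side")
    for n in("grip_top","pointer","mark_line","hive_tool"):
        print("side",n,[(np.round(d["xy"],1).tolist(),round(d["score"],2)) for d in vision.mark_of(b,n)[:2]])
    np.savez("last.npz",top=s["frame"],side=b["frame"])
E
python3 sh.py; python3 plan.py "[]"
```

```text
white px [261.  186.7] area 10 bbox [260, 184, 3, 7] xy [0.5884 0.1065] boxframe uv 0.5971 -0.0327
white px [276.5 188.8] area 53 bbox [266, 186, 22, 7] xy [0.5825 0.0644] boxframe uv 0.5816 -0.0724
white px [263.7 202.8] area 61 bbox [260, 199, 9, 9] xy [0.5445 0.0991] boxframe uv 0.5526 -0.0298
white px [286.2 210.7] area 33 bbox [280, 209, 14, 5] xy [0.5225 0.0379] boxframe uv 0.5171 -0.0842
red px [268.7 177.5] area 19 bbox [267, 174, 4, 8] xy [0.6176 0.0887] boxframe uv 0.6214 -0.0569
grip_top []
pointer [([261.9, 180.8], 0.59), ([380.9, 144.6], 0.22)]
mark_line [([269.6, 208.4], 0.27)]
side grip_top []
side pointer [([316.0, 190.2], 0.3), ([412.1, 340.5], 0.26)]
side mark_line []
side hive_tool [([366.3, 279.6], 0.73), ([308.1, 396.3], 0.72)]
now [ 561.6 -272.5  176. ] [-179.7   -0.3  103.4] F [ 0.2 -1.1  0.8] w 0.0533 t 19.75
0
```

```bash
python3 plan.py "[(560,-200,205,103.4,3),(544.5,99,190,103.4,11),(544.5,99,150,103.4,6)]"
```

```text
now [ 561.6 -272.5  176. ] [-179.7   -0.3  103.4] F [ 0.2 -1.1  0.8] w 0.0533 t 19.75
20
[[23.7, 5.0, -9.6], [23.7, 5.1, -9.6], [23.7, 5.1, -9.6], [26.8, 4.9, 1.4], [26.8, 4.9, 1.4], [26.8, 4.9, 1.4], [26.8, 4.9, 1.4], [26.8, 4.9, 1.4], [26.8, 4.9, 1.4], [26.8, 4.9, 1.4]]
[[-0.002, -0.002, -0.0], [-0.002, -0.002, -0.0], [-0.002, -0.002, -0.0], [0.0, 0.0, -0.0], [0.0, 0.0, -0.0], [0.0, 0.0, -0.0], [0.0, 0.0, -0.0], [0.0, 0.0, -0.0], [0.0, 0.0, -0.0], [0.0, 0.0, -0.0]]
[[26.8, 4.9, 1.4], [26.8, 4.9, 1.4], [26.8, 4.9, 1.4], [26.8, 4.9, 1.4], [-0.0, -0.0, 6.7], [-0.0, -0.0, 6.7], [-0.0, -0.0, 6.7], [-0.0, -0.0, 6.7], [-0.0, -0.0, 6.7], [-0.0, -0.0, 6.7]]
[[0.0, 0.0, -0.0], [0.0, 0.0, -0.0], [0.0, 0.0, -0.0], [0.0, 0.0, -0.0], [-0.0, 0.0, -0.0], [-0.0, 0.0, -0.0], [-0.0, 0.0, -0.0], [-0.0, 0.0, -0.0], [-0.0, 0.0, -0.0], [-0.0, 0.0, -0.0]]
```

{"api": "send_rows", "payload": {"travel": [[23.5, 5, -10], [23.5, 5, -10], [23.5, 5, -10], [27, 5, 0], [27, 5, 0], [27, 5, 0], [27, 5, 0], [27, 5, 0], [27, 5, 0], [27, 5, 0]], "delta_rot": [[-0.002, -0.002, 0], [-0.002, -0.002, 0], [-0.002, -0.002, 0], [0, 0, 0], [0, 0, 0], [0, 0, 0], [0, 0, 0], [0, 0, 0], [0, 0, 0], [0, 0, 0]], "fingers": [-0.2, -0.2, -0.2, -0.2, -0.2, -0.2, -0.2, -0.2, -0.2, -0.2]}}

```text
clock: 20.75
eef_pos: [0.5487, -0.0018, 0.2008]
ee_rot: [-179.5, -0.3, 103.1]
wrist_force: [0.3, -0.0, 0.6]
gripper_width: 0.0528
```

{"api": "send_rows", "payload": {"travel": [[24, 4, 0], [20, 3, 0], [15, 3, 1], [10, 2, 3], [6, 1, 5], [3, 0, 5], [0, 0, 5], [0, 0, 5], [0, 0, 3], [0, 0, 0]], "delta_rot": [[0, 0, 0], [0, 0, 0], [0, 0, 0], [0, 0, 0], [0, 0, 0], [0, 0, 0], [0, 0, 0], [0, 0, 0], [0, 0, 0], [0, 0, 0]], "fingers": [-0.2, -0.2, -0.2, -0.2, -0.2, -0.2, -0.2, -0.2, -0.2, -0.2]}}

```text
clock: 21.75
eef_pos: [0.5417, 0.0819, 0.1683]
ee_rot: [-179.1, -0.5, 103.1]
wrist_force: [-0.4, 0.1, -0.2]
gripper_width: 0.0527
```

```bash
python3 plan.py "[(544.5,99,116,103.4,10)]"
```

```text
now [541.7  81.9 168.3] [-179.1   -0.5  103.1] F [-0.4  0.1 -0.2] w 0.0527 t 21.75
10
[[1.6, 0.7, 5.2], [1.6, 0.7, 5.2], [1.6, 0.7, 5.2], [1.6, 0.7, 5.2], [1.6, 0.7, 5.2], [1.6, 0.7, 5.2], [1.6, 0.7, 5.2], [1.6, 0.7, 5.2], [1.6, 0.7, 5.2], [1.6, 0.7, 5.2]]
[[-0.001, -0.001, -0.0], [-0.001, -0.001, -0.0], [-0.001, -0.001, -0.0], [-0.001, -0.001, -0.0], [-0.001, -0.001, -0.0], [-0.001, -0.001, -0.0], [-0.001, -0.001, -0.0], [-0.001, -0.001, -0.0], [-0.001, -0.001, -0.0], [-0.001, -0.001, -0.0]]
```

Move over the grip first, stop with the tips about 15 mm above the cap, and take my last picture.

{"api": "send_rows", "payload": {"travel": [[4, 1, 2], [4, 1.5, 2], [4, 1.5, 2], [3, 1, 2], [2, 1, 3], [0.5, 1, 3], [0, 0, 2], [0, 0, 2], [0, 0, 1], [0, 0, 0]], "delta_rot": [[-0.002, -0.001, 0], [-0.002, -0.001, 0], [-0.002, -0.001, 0], [-0.002, -0.001, 0], [-0.002, -0.001, 0], [-0.002, -0.001, 0], [-0.002, -0.001, 0], [0, 0, 0], [0, 0, 0], [0, 0, 0]], "fingers": [-0.2, -0.2, -0.2, -0.2, -0.2, -0.2, -0.2, -0.2, -0.2, -0.2]}}

```text
clock: 22.75
eef_pos: [0.545, 0.1019, 0.148]
ee_rot: [179.9, -0.0, 103.1]
wrist_force: [-0.8, -0.4, 0.4]
gripper_width: 0.0527
```

```bash
python3 plan.py "[(544.5,99,116,103.4,10)]"; python3 -c "
from h import *
a=vision.snapshot('side');b=vision.snapshot('top')
cv2.imwrite('pics/s8.png',np.hstack([cv2.resize(x,(480,400),interpolation=cv2.INTER_CUBIC)[:, :390] for x in(a['frame'][125:225,270:390],b['frame'][150:250,210:330])]))
"
```

```text
now [545.  101.9 148. ] [179.9  -0.  103.1] F [-0.8 -0.4  0.4] w 0.0527 t 22.75
10
[[-0.3, -0.1, 3.2], [-0.3, -0.1, 3.2], [-0.3, -0.1, 3.2], [-0.3, -0.1, 3.2], [-0.3, -0.1, 3.2], [-0.3, -0.1, 3.2], [-0.3, -0.1, 3.2], [-0.3, -0.1, 3.2], [-0.3, -0.1, 3.2], [-0.3, -0.1, 3.2]]
[[0.0, -0.0, -0.0], [0.0, -0.0, -0.0], [0.0, -0.0, -0.0], [0.0, -0.0, -0.0], [0.0, -0.0, -0.0], [0.0, -0.0, -0.0], [0.0, -0.0, -0.0], [0.0, -0.0, -0.0], [0.0, -0.0, -0.0], [0.0, -0.0, -0.0]]
```

View pics/s8.png

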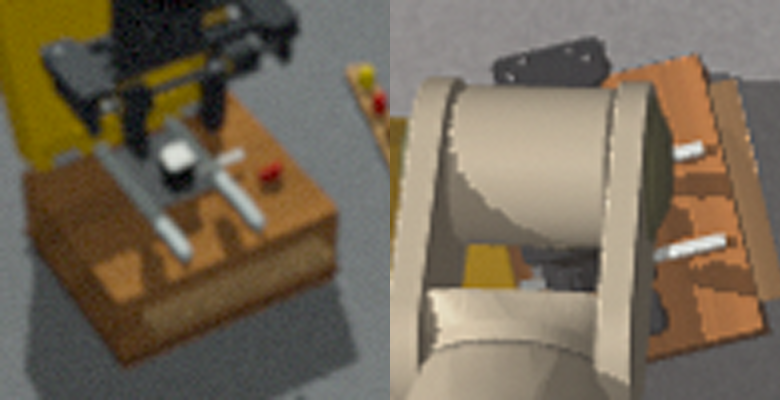

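Side crop: the fingers at (135,150) and (212,125) bracket the white cap at (177,157). The hood is behind with clear space, the pointer end is at (240,155) and the mark at (270,172). I descend.

{"api": "send_rows", "payload": {"travel": [[-0.5, 0, 4], [-0.5, 0, 4], [-0.5, 0, 4], [-0.5, 0, 4], [0, 0, 4], [0, 0, 3], [0, 0, 2], [0, 0, 2], [0, 0, 1], [0, 0, 0]], "delta_rot": [[0, 0, 0], [0, 0, 0], [0, 0, 0], [0, 0, 0], [0, 0, 0], [0, 0, 0], [0, 0, 0], [0, 0, 0], [0, 0, 0], [0, 0, 0]], "fingers": [-0.2, -0.2, -0.2, -0.2, -0.2, -0.2, -0.2, -0.2, -0.2, -0.2]}}

```text
clock: 23.85
eef_pos: [0.5456, 0.0997, 0.1175]
ee_rot: [179.9, -0.0, 103.1]
wrist_force: [-0.0, 0.6, -1.0]
gripper_width: 0.053
```

```bash
python3 plan.py "[(544.5,99,116,103.4,5)]"
python3 - <<'E'
from h import *
s=vision.snapshot("side");f=s["frame"];hsv=cv2.cvtColor(f,cv2.COLOR_BGR2HSV)
print("pred cap",px(s,[.5445,.099,.118]),"mark",px(s,[.6176,.0887,.092]),"tips",px(s,[.5447,.0999,.1]))
for n,lo,hi in(("red",(0,120,60),(7,255,255)),("white",(0,0,165),(180,50,255))):
    m=cv2.inRange(hsv,lo,hi)[140:200,285:350];k,_,st,c=cv2.connectedComponentsWithStats(m)
    print(n,[( (c[i]+[285,140]).round(1).tolist(),int(st[i,4]),(st[i,:4]+[285,140,0,0]).tolist()) for i in range(1,k) if st[i,4]>4])
E
```

```text
now [545.6  99.7 117.5] [179.9  -0.  103.1] F [-0.   0.6 -1. ] w 0.053 t 23.85
5
[[-0.1, -0.2, 0.3], [-0.1, -0.2, 0.3], [-0.1, -0.2, 0.3], [-0.1, -0.2, 0.3], [-0.1, -0.2, 0.3]]
[[0.0, -0.0, -0.001], [0.0, -0.0, -0.001], [0.0, -0.0, -0.001], [0.0, -0.0, -0.001], [0.0, -0.0, -0.001]]
pred cap [313.19360828 163.76701518] mark [336.20533309 167.25511667] tips [313.30798941 167.80044795]
red [([337.1, 168.0], 17, [335, 166, 5, 5])]
white [([313.7, 163.4], 34, [311, 161, 7, 6]), ([328.3, 163.4], 7, [327, 163, 4, 2]), ([325.6, 168.8], 5, [325, 168, 2, 3]), ([331.4, 175.7], 21, [329, 172, 6, 8]), ([312.7, 183.2], 20, [310, 180, 6, 8])]
```

{"api": "send_rows", "payload": {"travel": [[0, 0, 0], [0, 0, 0], [0, 0, 0], [0, 0, 0], [0, 0, 0], [0, 0, 0], [0, 0, 0], [0, 0, 0], [0, 0, 0], [0, 0, 0]], "delta_rot": [[0, 0, 0], [0, 0, 0], [0, 0, 0], [0, 0, 0], [0, 0, 0], [0, 0, 0], [0, 0, 0], [0, 0, 0], [0, 0, 0], [0, 0, 0]], "fingers": [1, 1, 1, 1, 1, 1, 1, 1, 1, 1], "force": 50}}

```text
clock: 24.9
eef_pos: [0.5454, 0.0997, 0.1181]
ee_rot: [179.9, 0.0, 103.1]
wrist_force: [-1.3, -0.1, 0.6]
gripper_width: 0.0217
```

```bash
python3 plan.py "[]"; python3 sh.py | grep -v side
```

```text
now [545.4  99.7 118.1] [179.9   0.  103.1] F [-1.3 -0.1  0.6] w 0.0217 t 24.9
0
grip_top []
pointer []
mark_line [([199.2, 208.5], 0.6)]
```

{"api": "send_rows", "payload": {"travel": [[-3, 0, 0], [-4, 0, 0], [-4, 0, 0], [-4, 0, 0], [-4, 0, 0], [-3, 0, 0], [-2, 0, 0], [-1, 0, 0], [0, 0, 0], [0, 0, 0]], "delta_rot": [[0, 0, 0], [0, 0, 0], [0, 0, 0], [0, 0, 0], [0, 0, 0], [0, 0, 0], [0, 0, 0], [0, 0, 0], [0, 0, 0], [0, 0, 0]], "fingers": [1, 1, 1, 1, 1, 1, 1, 1, 1, 1]}}

```text
clock: 26.35
eef_pos: [0.551, 0.0762, 0.118]
ee_rot: [179.9, -0.5, 103.1]
wrist_force: [-0.8, 7.1, 1.4]
gripper_width: 0.0219
```

```bash
cat > chk.py <<'E'
from h import *
from scipy.optimize import brentq
st=arm.read_state();Y=np.radians(13.4);u=np.array([-np.sin(Y),np.cos(Y)]);v=np.array([u[1],-u[0]])
P=st["eef_pos"]*1000;print("eef",P.round(1),"pull",((np.array([545.4,99.7])-P[:2])@u).round(2),"F",st["wrist_force"].round(1),"w",st["gripper_width"],"t",st["clock"])
s=vision.snapshot("side");f=s["frame"];hsv=cv2.cvtColor(f,cv2.COLOR_BGR2HSV)
for n,lo,hi in(("red",(0,120,60),(7,255,255)),("white",(0,0,165),(180,50,255))):
    m=cv2.inRange(hsv,lo,hi)[140:215,285:350];k,_,q,c=cv2.connectedComponentsWithStats(m)
    for i in range(1,k):
        if q[i,4]>4:
            p=c[i]+[285,140];w=at_z(s,p,.092)[:2];print(n,p.round(1),q[i,4],"box x,y at z.092:",(w@v).round(4),(w@u).round(4))
p=((P[:2]/1000)@v);up=(P[:2]/1000)@u
e=np.append(v*(p+.058)+u*up,.092);print("pointer end if at TCP's box y:",px(s,e).round(1), "mark meas uv .6214 -.0569")
cv2.imwrite("pics/last_side.png",f);cv2.imwrite("pics/last_top.png",vision.snapshot("top")["frame"])
E
python3 chk.py
```

```text
eef [551.   76.2 118. ] pull 24.15 F [-0.8  7.1  1.4] w 0.02188668411364256 t 26.35
red [337.4 167.9] 15 box x,y at z.092: 0.6231 -0.0613
white [318.  167.7] 27 box x,y at z.092: 0.5703 -0.0285
white [329.6 168.6] 16 box x,y at z.092: 0.5998 -0.0515
white [331.  175.5] 22 box x,y at z.092: 0.5872 -0.0813
pointer end if at TCP's box y: [333.1 167.7] mark meas uv .6214 -.0569
```

Run:
```python
from h import *
Y=np.radians(13.4);u=np.array([-np.sin(Y),np.cos(Y)]);v=np.array([u[1],-u[0]])
F=[vision.snapshot("side") for _ in range(6)];s=F[0];f=np.mean([a["frame"] for a in F],0)
r=f[160:180,316:344];print("gray cols316-343");print(r.min(2).astype(int)) 
print("redness R-G");print((r[:,:,2]-r[:,:,1]).astype(int)[:,14:])
for p in(-.0539,-.0505):
  for z in(.090,.095):print("bar y",p,"z",z,[px(s,np.append(v*x+u*p,z)).round(1).tolist() for x in(.565,.58,.6106)])
for p in(-.0594,-.0544):
  for z in(.080,.093):print("mark y",p,"z",z,[px(s,np.append(v*x+u*p,z)).round(1).tolist() for x in(.6114,.6314)])
t=vision.snapshot("top");h=cv2.cvtColor(t["frame"],cv2.COLOR_BGR2HSV);m=cv2.inRange(h,(0,150,70),(7,255,255))[165:200,250:300];print("top red px",m.sum()//255)
```

```text
gray cols316-343
[[ 25  44  68  63  38  19  22  23  18  24  33  41  49  51  49  51  46  52
   49  46  50  53  71  96 112 115 116 118]
 [ 26  53  83  78  47  25  16  22  20  23  32  42  48  51  53  49  47  52
   49  52  46  48  53  70  95 112 118 117]
 [ 22  54  88  81  50  24  13  16  20  23  34  43  49  48  50  50  48  50
   51  47  49  50  50  55  72  97 116 117]
 [ 36  62  87  84  52  22  16  23  17  31  33  41  50  51  49  48  49  49
   52  49  52  52  52  43  55  78 105 119]
 [ 74 106 125 115  77  31  13  16  17  23  38  46  47  48  48  46  49  49
   49  48  49  48  48  45  49  60  84 106]
 [131 162 175 164 117  53  20  15  15  28  38  44  46  42  46  53  66  61
   55  50  49  45  44  42  45  48  62  85]
 [175 200 206 195 155  89  38  21  15  27  37  46  45  53  72  95 109 105
   76  47  40  37  37  36  38  42  50  66]
 [195 212 213 208 180 129  70  33  18  31  51  65  75  93 122 149 161 145
  100  51  36  27  26  26  36  46  45  49]
 [199 212 213 209 195 155  94  44  24  56  95 112 123 144 164 176 177 151
  103  47  18  14  10  19  31  42  50  42]
 [192 211 211 204 188 146  92 
[... 2267 characters left out ...]
  45]
 [ -8 -12  -8   0  16  34  43  46  45  44  45  42  46  44]
 [  3 -10  -9  -7   2  20  37  43  46  45  44  45  46  47]
 [ 24  -3 -10 -10  -6   6  26  42  46  46  45  47  48  47]]
bar y -0.0539 z 0.09 [[320.6, 173.4], [324.6, 171.7], [332.9, 168.4]]
bar y -0.0539 z 0.095 [[320.5, 172.2], [324.6, 170.6], [332.9, 167.2]]
bar y -0.0505 z 0.09 [[320.0, 172.7], [324.1, 171.1], [332.3, 167.7]]
bar y -0.0505 z 0.095 [[320.0, 171.6], [324.1, 169.9], [332.3, 166.6]]
mark y -0.0594 z 0.08 [[333.9, 171.6], [339.2, 169.4]]
mark y -0.0594 z 0.093 [[334.0, 168.6], [339.3, 166.4]]
mark y -0.0544 z 0.08 [[333.1, 170.6], [338.4, 168.5]]
mark y -0.0544 z 0.093 [[333.2, 167.7], [338.5, 165.5]]
top red px 0
```

{"api": "send_rows", "payload": {"travel": [[-1.5, 0, 0], [-1.5, 0, 0], [-1, 0, 0], [0, 0, 0], [0, 0, 0], [0, 0, 0], [0, 0, 0], [0, 0, 0], [0, 0, 0], [0, 0, 0]], "delta_rot": [[0, 0, 0], [0, 0, 0], [0, 0, 0], [0, 0, 0], [0, 0, 0], [0, 0, 0], [0, 0, 0], [0, 0, 0], [0, 0, 0], [0, 0, 0]], "fingers": [1, 1, 1, 1, 1, 1, 1, 1, 1, 1]}}

```text
clock: 27.8
eef_pos: [0.5513, 0.0748, 0.1181]
ee_rot: [179.8, -1.0, 103.2]
wrist_force: [-2.2, 6.6, 1.0]
gripper_width: 0.0213
```

```bash
python3 chk.py
python3 - <<'E'
from h import *
Y=np.radians(13.4);u=np.array([-np.sin(Y),np.cos(Y)]);v=np.array([u[1],-u[0]])
s=vision.snapshot("top");f=np.load("last.npz")["top"].astype(float);f0=cv2.imread("pics/top2.png")
# open-hood, ungripped top picture was last overwritten if occluded; try the s7 crop instead
c=cv2.imread("pics/s7.png")[:,390:].astype(float)
red=np.clip(c[:,:,2]-c[:,:,1]-70,0,None);red[110:]=0;red[:,:230]=0;red[:,300:]=0
y,x=np.indices(red.shape);rx,ry=(red*x).sum()/red.sum(),(red*y).sum()/red.sum()
w=np.clip(c.min(2)-150,0,None);w[:120]=0;w[175:]=0;w[:,:215]=0;w[:,:][:,275:]=0
wx,wy=(w*x).sum()/w.sum(),(w*y).sum()/w.sum()
k=144/480
P=lambda a,b:((a+.5)*k+190-.5,(b+.5)*k+160-.5)
m=at_z(s,P(rx,ry),.092)[:2];g=at_z(s,P(wx,wy),.118)[:2]
print(P(rx,ry),P(wx,wy),"mark xy",m@v,m@u,"cap",g@v,g@u,"pull needed",(g-m)@u)
b=vision.snapshot("side")
print([(np.round(d["xy"],1).tolist(),round(d["score"],2),at_z(b,d["xy"],0)[:2].round(3).tolist()) for d in vision.mark_of(b,"hive_tool")[:3]], [(np.round(d["xy"],1).tolist(),round(d["score"],2),at_z(b,d["xy"],.012)[:2].round(3).tolist()) for d in vision.mark_of(b,"blade_tip")[:3]])
E
```

```text
eef [551.3  74.8 118.1] pull 25.62 F [-2.2  6.6  1. ] w 0.02133369337631203 t 27.8
red [337.1 167.9] 16 box x,y at z.092: 0.6223 -0.0609
white [318.2 168.1] 25 box x,y at z.092: 0.5699 -0.0306
white [329.9 168.8] 16 box x,y at z.092: 0.6003 -0.0528
white [331.2 175.9] 19 box x,y at z.092: 0.5868 -0.083
pointer end if at TCP's box y: [333.3 168. ] mark meas uv .6214 -.0569
(np.float64(268.45495882725544), np.float64(177.11127047326033)) (np.float64(263.5803903691575), np.float64(202.7687425573087)) mark xy 0.6225081343064364 -0.05648728788151894 cap 0.552641774149129 -0.02957553034645268 pull needed 0.02691175753506628
[([308.4, 396.2], 0.87, [0.341, -0.548]), ([361.7, 284.5], 0.79, [0.567, -0.295]), ([331.9, 237.1], 0.16, [0.54, -0.109])] [([313.6, 256.7], 0.72, [0.464, -0.172]), ([333.4, 239.4], 0.65, [0.539, -0.128]), ([314.0, 188.8], 0.47, [0.543, 0.094])]
```

{"api": "send_rows", "payload": {"travel": [[-2, 0, 0], [-2, 0, 0], [-1, 0, 0], [0, 0, 0], [0, 0, 0], [0, 0, 0], [0, 0, 0], [0, 0, 0], [0, 0, 0], [0, 0, 0]], "delta_rot": [[0, 0, 0], [0, 0, 0], [0, 0, 0], [0, 0, 0], [0, 0, 0], [0, 0, 0], [0, 0, 0], [0, 0, 0], [0, 0, 0], [0, 0, 0]], "fingers": [1, 1, 1, 1, 1, 1, 1, 1, 1, 1]}}

```text
clock: 29.1
eef_pos: [0.5518, 0.0725, 0.118]
ee_rot: [179.8, -1.4, 103.2]
wrist_force: [-0.9, 7.7, 0.9]
gripper_width: 0.0214
```

```bash
python3 chk.py; python3 chk.py | head -1
```

```text
eef [551.8  72.5 118. ] pull 27.99 F [-0.9  7.7  0.9] w 0.02135450135955384 t 29.1
red [337.2 168.1] 16 box x,y at z.092: 0.622 -0.0617
white [318.4 168.5] 26 box x,y at z.092: 0.5695 -0.0326
white [330.2 169.4] 16 box x,y at z.092: 0.5995 -0.0557
white [331.4 176.1] 18 box x,y at z.092: 0.5869 -0.0839
pointer end if at TCP's box y: [333.7 168.4] mark meas uv .6214 -.0569
eef [551.8  72.5 118. ] pull 27.96 F [-1.6  7.1  0.9] w 0.021689237195301816 t 29.2
```

```bash
python3 -c "
from cell import arm
print(arm.hand_in()); s=arm.read_state(); print(s['clock'],s['eef_pos'],s['wrist_force'],s['gripper_width'])"
```

```text
the job is handed in; nothing more can be done
None
the job is handed in; nothing more can be done
```

I levered the hood open with the orange hive tool, laid the tool back on the bench, and handed in at about 29 s while still pinching the shutter's grip at the red mark. No verdict is reported.

**Last checks**
- **Hood:** I estimate about 1.9 rad, from the tool's path and the pictures. It was still standing open in the last viewed picture, before I gripped the shutter.
- **Tool:** the network placed its origin near (0.567, -0.295), where it was put down. That is clear of the box.
- **Shutter:** the pull was steady at 28.0 mm, with about 7 N on the wrist and a 21.5 mm finger opening.

**Disagreements and slips**
- **Pull needed:** the two cameras did not quite agree. The top view asked for about 27 mm of pull and the side view for about 28–30 mm. I stopped between them, so the pointer should be within about 2 mm of the mark, against the 5 mm allowed.
- **Unchecked:** the arm hid the mark from the top camera at the end. The 12-picture limit was used up, so the final check was by numbers only.
- **Bench contact:** when I first reached down for the tool, the fingertips pressed the bench, with about 75 N on the wrist at that moment. That is under the 120 N wrist limit. The 40 N limit is for the arm and the gripper's body, and I believe only the fingertips touched.

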